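Set the polariser ring to 40 degrees and lock it

TASK

On the polariser mount, swing the clamp lever open to free the graduated ring, turn the ring by pushing its upright post until the index line reads 40 degrees on the scale (to within half a small division), then swing the lever all the way back to lock it. Leave the two lens barrels and the white pot where they stand.

Things in the scene. Friction and masses are not known exactly. Their poses are not given: they have to be found in the camera images.
- mount: Polariser mount, fixed to the bench: aluminium plate 210 mm (x) by 300 mm (y), 12 mm thick, its edges at x -105 and +105, y -105 and +195 mm. Origin on the ring's axis at the bench top, z up. It carries the black ring on the axis, an index block on the +x side of it and a clamp housing on the +y side.
- ring (a joint): Reading of the scale at the index line, rad (40 degrees = 0.698). Turning the ring counter-clockwise seen from above raises it. Starts between 70 and 118 degrees; the ring can turn from about -6 to 126 degrees. Stays where it is left; free, it takes about 3 N on the post to turn; while the clamp is shut it is braked and takes 20 N or more.
- ring_axis (a point): Point on the ring's vertical axis of rotation, at its top, 36 mm above the bench. The ring is a black disc 150 mm across with dark grey glass 78 mm across in the middle.
- index_tip (a point): Inner end of the black index line, 77.5 mm from the ring's axis along the mount's +x, 36 mm above the bench. The line runs on along +x over the fixed aluminium index block (26 x 30 mm, x 77 to 103 mm, top at 36 mm).
- zero_mark (a point): Outer end of the ring's zero mark, 74.5 mm from the axis; at the reading's angle counter-clockwise from the index line. White marks at the rim run from it clockwise seen from above, 0 to 120 degrees, one every 5 degrees: 8 mm long at fives, 14 mm at tens, 20 mm at 50 and 100; the zero mark is longest (26 mm) and twice as thick. No numerals.
- post_top (a point): Top of the upright steel post on the ring, 14 mm thick, 44 mm tall, from 36 to 80 mm above the bench, 58 mm from the ring's axis, 120 degrees counter-clockwise from the zero mark. Turns with the ring.
- lock_lever (a joint): Clamp lever, rad: 0 = shut (stop; clamp finger presses the ring), 1.57 = fully open (stop). Opens clockwise seen from above. The ring is braked near 0 and free from about 0.3 up. Starts at or within 0.1 of shut. It stays where it is left and takes 3 to 5 N at the knob to swing.
- lever_pivot (a point): On the lever's vertical pivot axis, at mount x 10, y 112 mm, top of its hub (28 mm across) 58 mm above the bench. The hub stands on the clamp housing (40 x 32 mm, top at 46 mm), from which a short clamp finger reaches over the ring's rim (mount x 0 to 20, y 67 to 96 mm, top at 45 mm, 49 mm when open).
- lever_knob (a point): Top of the upright black knob at the lever's end: 16 mm thick, 70 mm from the pivot, top 90 mm above the bench. The flat steel lever arm (14 mm wide) beneath it lies 48 to 56 mm above the bench. Shut, the arm points 150 degrees counter-clockwise from the mount's +x; fully open, 60 degrees.
- lens_a: Bystander: black lens barrel standing upright, 60 mm across, 60 mm tall; origin at the centre of its underside.
- lens_b: Bystander: black lens barrel standing upright, 54 mm across, 60 mm tall; origin at the centre of its underside.
- pot: Bystander: small open white pot, 64 mm across, 50 mm tall; origin at the centre of its underside.

How it is judged:
By the outcome, as a careful person would: the job done as asked, in the order asked, and still so for the second after the job is handed in, with the robot touching nothing.
It also fails if it takes over 64 s, if anything falls off the work surface, if the arm or the gripper's body presses on something with over 40 N, if the wrist force passes 120 N, or if a joint passes its speed limit or range.

ROBOT

A 7-joint arm with a two-finger parallel gripper is mounted at the origin on the work surface. World frame = base frame: x ahead of the robot, y to its left, z up, the work surface at z = 0. Lengths are in m, angles in rad, forces in N, time in s.
With the tool pointing down it reaches from about 0.425 to 0.925 m from the base axis. Payload 6.8 kg.
Tool frame: the origin (TCP) lies on the front face of the gripper's body, between the roots of the fingers; the fingertips stand 73 mm ahead of it and the grasp point (between the pads) lies 54 mm ahead of it; z points along the fingers, y is the line along which they close (so a half turn about z gives the same grasp; the last joint's range is limited). The gripper opens to 85 mm and grips with 20 to 120 N. Pads are 22 mm wide; open, the fingers measure 114 mm over their backs; the gripper's body (76 mm by 85 mm) begins 54 mm behind the grasp point. The pads swing forward as they close: fully open they stand 13 mm farther back than shut.
Start: joints at [-1.313, 0.477, 0.022, 1.555, -0.011, 1.109, -0.083], TCP at [0.241, 0.63, 0.304] pointing down, gripper open.
Joint ranges: [-2.96, 2.96], [-0.34, 2.1], [-1.41, 1.46], [0.24, 2.44], [-1.37, 4.51], [0.17, 1.92], [-2.96, 2.96]. Speed limits (rad/s): [2.39, 2.39, 3.14, 3.14, 3.14, 3.14, 3.14].

INTERFACE

Orientations are given as a unit quaternion [w, x, y, z].
In Python, from station import bot, optics gives the robot as it stands.
- The arm moves only by the tool drive_tool, never from a script. Its argument "deltas" is a list of rows, each an object with "gripper": the closure in counts, from 0 (fully open) to 255 (shut); "offset": the shift along the tool's x, y, z in units of 1000 mm (1.0 is 1000 mm), a list of three; "angular": the turn, a rotation vector about the tool's x, y, z in units of 45 degrees (1.0 is 45 degrees), a list of three. In form: [{"gripper": gripper, "offset": [dx, dy, dz], "angular": [rx, ry, rz]}, ...]. A call has 1 to 5 rows; each row is the pose to reach, as a shift and turn from the pose commanded when the call began, along the tool's axes at that moment; what a row does not reach only later rows make up. A row lasts 1/10 s, in which the tool goes at most 50 mm and 8.59 degrees, less where a joint would pass 70% of its speed; a pose out of reach is approached as far as the arm can. A call with a number of a shift or a turn outside -1 to 1 is refused whole. A call with a gripper value outside its range is refused whole. The fingers move at their own pace and stop on an object; "grip_force" is the grip in N (left out, the last holds). Time passes only in rows, so rows that repeat a pose let the fingers close. It gives the time, the measured TCP pose, the force, the opening and the grip force at its end, in the units of the state.
- bot.get_obs(): the state, without advancing time (a new reading comes with each control period).
- optics.read_camera(name): name is "scene" or "side" or "wrist"; returns the picture (420x560x3 uint8, blue, green, red); there is no depth.
- optics.camera_model(name): a dict with "fx", "fy", "cx", "cy" (pixels), "cam_to_world" (4x4, takes a point from camera to world coordinates). Camera axes: x right, y up, looking along -z (the intrinsics and any distortion apply to the point x, -y, -z); pixel columns grow to the right and rows downward; lengths in m; the calibration is good to about 2 mm. A picture is of the moment at which its call begins: read the wrist's pose just before it. camera_model takes no time and is no camera call; for the wrist camera it gives the pose at the moment of the call.
- bot.hand_in(): hands the job in; it is judged then, once.
The state is a dict: "t": time; "q": joint angles; "joint_vel": joint speeds; "joint_torque": joint torques, N m; "eef_pos": TCP position; "tool_rot": TCP orientation; "contact_force": force on the tool from outside, world axes, zero at the start; "torque": the same for the moment, N m; "gripper_width": opening from 0.0 (shut) to 1.0 (fully open); "grasp_force": force on a finger pad.
Only numpy, scipy, OpenCV 4.12 (cv2) and the standard library are available. Lean on these libraries where they do the work, as an engineer would, in place of code of your own. Each camera call takes 0.05 s, during which the arm holds its last target. There are 200 camera calls.

## Working session

There is one attempt and no reset: what is moved stays moved. The work goes in short steps, Python scripts to look and compute and a tool call to move; the robot and the scene stay as the last step left them, time stands still between calls to the robot, and variables do not carry over. Pictures are saved under pics/ and viewed, at most 10 in all, crops included, and the job is handed in when it is done.

Besides the shell and the picture viewer there is one more tool, called after "Emit:" as name(argument=value, ...) on one line, values as JSON. drive_tool: Moves the arm, as the interface text tells. Its arguments: {"type":"object","properties":{"deltas":{"type":"array"},"grip_force":{"type":"number"}},"required":["deltas"]}

```bash
mkdir -p pics; ls; cat > h.py <<'E'
import numpy as np, cv2
from station import bot, optics
def snap(n,f=None):
    m=optics.camera_model(n); im=np.array(optics.read_camera(n))
    if f: cv2.imwrite('pics/'+f,im)
    return im,m
def ray(m,u,v,z):
    T=np.array(m["cam_to_world"]); 
    p=np.array([[[u,v]]],float);K=np.array([[m['fx'],0,m['cx']],[0,m['fy'],m['cy']],[0,0,1.]])
    d=np.array(m.get('dist',np.zeros(5)),float)
    x,y=cv2.undistortPoints(p,K,d)[0,0]
    r=T[:3,:3]@np.array([x,-y,-1.]); o=T[:3,3]
    return o+r*(z-o[2])/r[2]
def proj(m,P):
    T=np.array(m["cam_to_world"]); c=T[:3,:3].T@(np.array(P)-T[:3,3])
    return m['cx']+m['fx']*c[0]/-c[2], m['cy']+m['fy']*-c[1]/-c[2]
E
python3 - <<'E'
from h import *
print(bot.get_obs())
a,m=snap('scene');b,m2=snap('side');c,m3=snap('wrist')
for k in (m,m2,m3): print({q:np.round(v,3).tolist() for q,v in k.items()})
cv2.imwrite('pics/a.png',a);cv2.imwrite('pics/b.png',b);cv2.imwrite('pics/c.png',c)
E
```

```text
pics
{'t': 0.0, 'q': array([-1.31310352,  0.47782999,  0.02231761,  1.5564706 , -0.01148863,
        1.10929462, -0.08309538]), 'joint_vel': array([ 0.0014052 ,  0.00038326,  0.00129217, -0.00129125, -0.00201486,
       -0.0006591 ,  0.00048737]), 'joint_torque': array([-1.79776898e-04, -5.96438384e+01,  1.60792217e+00, -2.81205618e+01,
        1.24479129e-02,  9.32816503e-03, -1.15553732e-05]), 'eef_pos': array([0.24126894, 0.62990712, 0.30289704]), 'tool_rot': array([-1.00792310e-04,  1.81853389e-01,  9.83325209e-01, -9.31869426e-04]), 'contact_force': array([-0.32790876, -0.65471107,  0.08627775]), 'torque': array([-3.13218040e-02,  1.02479356e-02,  3.56247574e-05]), 'grasp_force': 0.0, 'gripper_width': 0.9983448911765168}
{'fx': 458.97, 'fy': 458.97, 'cx': 278.509, 'cy': 207.339, 'cam_to_world': [[0.193, -0.795, 0.576, 1.194], [0.981, 0.16, -0.109, -0.11], [-0.005, 0.586, 0.81, 0.976], [0.0, 0.0, 0.0, 1.0]]}
{'fx': 386.599, 'fy': 386.599, 'cx': 281.841, 'cy': 205.915, 'cam_to_world': [[0.983, 0.1, -0.154, 0.36], [-0.182, 0.633, -0.753, -0.785], [0.022, 0.768, 0.64, 0.755], [0.0, 0.0, 0.0, 1.0]]}
{'fx': 355.22, 'fy': 355.22, 'cx': 276.409, 'cy': 208.446, 'cam_to_world': [[0.357, -0.889, -0.287, 0.169], [0.934, 0.34, 0.111, 0.657], [-0.002, -0.308, 0.951, 0.372], [0.0, 0.0, 0.0, 1.0]]}
```

View pics/a.png

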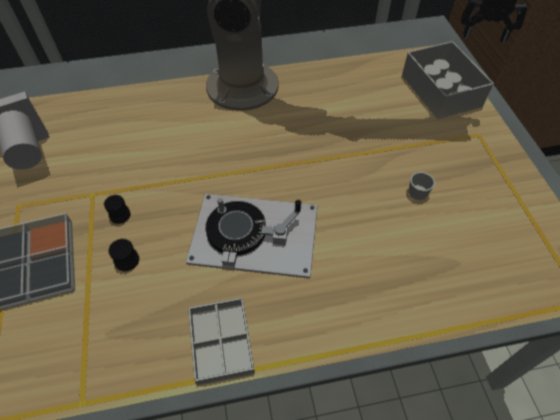

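View pics/b.png

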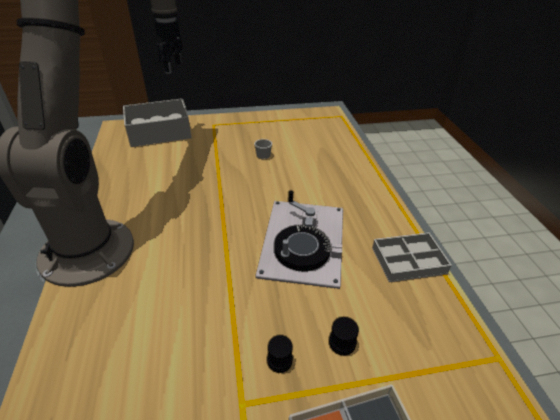

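Scene: plate corners near (208,197), (317,201), (313,272), (190,265), ring centre (236,226), index block (230,257), lever hub (281,231), knob (298,206). Pot at (421,186), lenses at (117,208) and (123,254), all clear of the mount. In the side view the ring is at (302,246) and the knob at (291,196).

```bash
python3 - <<'E'
from h import *
for n,f,c in (('scene','a.png',(255,215)),('side','b.png',(278,265))):
    im=cv2.imread('pics/'+f); m=optics.camera_model(n)
    hsv=cv2.cvtColor(im,cv2.COLOR_BGR2HSV)
    mask=((hsv[...,1]<45)&(hsv[...,2]>110)).astype(np.uint8)*255
    cs,_=cv2.findContours(mask,cv2.RETR_EXTERNAL,cv2.CHAIN_APPROX_NONE)
    ring=(302,246) if n=='side' else (236,226)
    cs=[k for k in cs if cv2.pointPolygonTest(cv2.convexHull(k),ring,False)>0]
    k=max(cs,key=cv2.contourArea); h=cv2.convexHull(k)
    q=cv2.approxPolyDP(h,8,True)[:,0]
    P=np.array([ray(m,u,v,.012)[:2] for u,v in q])
    print(n,q.tolist(),P.round(4).tolist(),[round(np.linalg.norm(P[i]-P[i-1]),4) for i in range(len(P))])
    # whole hull -> min area rect on the plate plane
    H=np.array([ray(m,u,v,.012)[:2] for u,v in h[:,0]],np.float32)*1000
    print(cv2.minAreaRect(H))
    # ring: dark contour
    for (z,uv) in ((.036,ring),(.090,(298,201) if n=='scene' else (291,192)),(.058,(281,230) if n=='scene' else (310,211)),(.08,(221,203) if n=='scene' else (285,240))):
        print(z,ray(m,*uv,z).round(4))
    cv2.imwrite(f'pics/crop_{n}.png',cv2.resize(im[ring[1]-60:ring[1]+60,ring[0]-60:ring[0]+100],None,fx=5,fy=5,interpolation=cv2.INTER_CUBIC))
E
```

```text
scene [[186, 262], [205, 194], [293, 203], [286, 230], [221, 265]] [[0.624, -0.2278], [0.4284, -0.1625], [0.5032, 0.0597], [0.5818, 0.0248], [0.6484, -0.1467]] [np.float64(0.0846), np.float64(0.2062), np.float64(0.2345), np.float64(0.086), np.float64(0.184)]
((563.1165771484375, -81.40583801269531), (243.1025848388672, 208.1815643310547), 71.53900909423828)
0.036 [ 0.5614 -0.0966  0.036 ]
0.09 [0.5556 0.059  0.09  ]
0.058 [0.6086 0.0067 0.058 ]
0.08 [ 0.5175 -0.1235  0.08  ]
side [[342, 209], [339, 286], [256, 276], [274, 202]] [[0.7133, 0.0458], [0.6195, -0.2303], [0.4262, -0.1667], [0.5181, 0.1102]] [np.float64(0.2056), np.float64(0.2916), np.float64(0.2035), np.float64(0.2917)]
((571.8848266601562, -54.05360412597656), (306.8855285644531, 208.1370849609375), 71.42887878417969)
0.036 [ 0.5544 -0.1075  0.036 ]
0.09 [0.556  0.0525 0.09  ]
0.058 [6.005e-01 1.000e-04 5.800e-02]
0.08 [ 0.5056 -0.1221  0.08  ]
```

View pics/crop_scene.png

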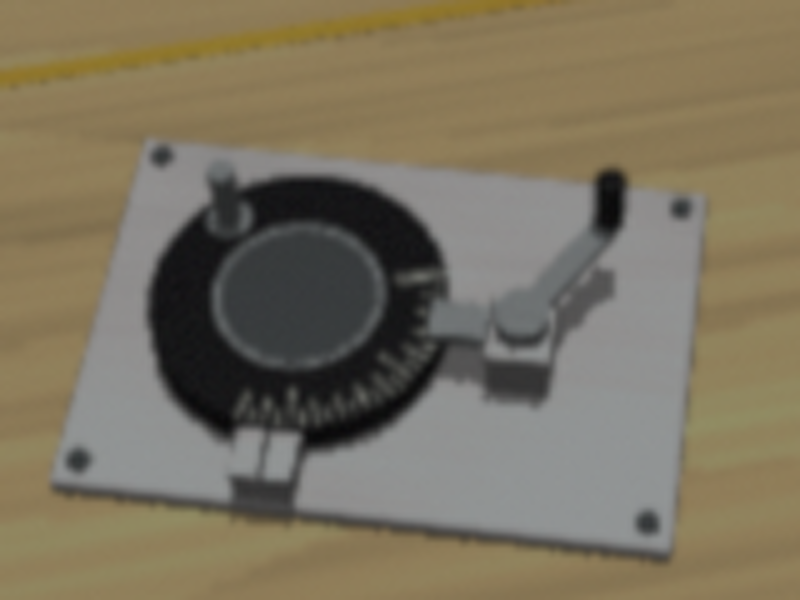

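Mount fits: yaw about −18.6°, axis near (0.557,−0.101), pivot near (0.602,0.002), knob near (0.556,0.054); zero mark in the crop at (420,275), index line at (265,455), so the reading is around 105°. Setting out above the knob.

Emit:
drive_tool(deltas=[{"gripper": 100,"offset": [-0.033,-0.028,0.0035],"angular": [0,0,0]},{"gripper": 100,"offset": [-0.066,-0.056,0.007],"angular": [0,0,0]},{"gripper": 100,"offset": [-0.1,-0.085,0.0105],"angular": [0,0,0]},{"gripper": 100,"offset": [-0.133,-0.113,0.014],"angular": [0,0,0]},{"gripper": 100,"offset": [-0.167,-0.142,0.0175],"angular": [0,0,0]}])

```text
t: 0.65
eef_pos: [0.3471, 0.4363, 0.2861]
tool_rot: [-0.0, 0.182, 0.983, -0.0]
contact_force: [1.1, -0.4, -0.1]
gripper_width: 0.61
grasp_force: 0.0
```

Emit:
drive_tool(deltas=[{"gripper": 100,"offset": [-0.033,-0.028,0.0035],"angular": [0,0,0]},{"gripper": 100,"offset": [-0.066,-0.056,0.007],"angular": [0,0,0]},{"gripper": 100,"offset": [-0.1,-0.085,0.0105],"angular": [0,0,0]},{"gripper": 100,"offset": [-0.133,-0.113,0.014],"angular": [0,0,0]},{"gripper": 100,"offset": [-0.167,-0.142,0.0175],"angular": [0,0,0]}])

```text
t: 1.15
eef_pos: [0.4522, 0.2441, 0.2688]
tool_rot: [-0.0, 0.182, 0.983, 0.0]
contact_force: [0.0, 0.4, 0.9]
gripper_width: 0.607
grasp_force: 0.0
```

Emit:
drive_tool(deltas=[{"gripper": 130,"offset": [-0.033,-0.028,0.0035],"angular": [0,0,0.12]},{"gripper": 130,"offset": [-0.066,-0.056,0.007],"angular": [0,0,0.24]},{"gripper": 130,"offset": [-0.1,-0.085,0.0105],"angular": [0,0,0.36]},{"gripper": 130,"offset": [-0.133,-0.113,0.014],"angular": [0,0,0.48]},{"gripper": 130,"offset": [-0.167,-0.142,0.0175],"angular": [0,0,0.6]}])

```text
t: 1.65
eef_pos: [0.5574, 0.0519, 0.2512]
tool_rot: [-0.0, 0.408, 0.913, 0.0]
contact_force: [0.7, 0.1, 0.8]
gripper_width: 0.491
grasp_force: 0.0
```

```bash
python3 - <<'E'
from h import *
o=bot.get_obs(); print({k:np.round(o[k],4) for k in ('t','eef_pos','tool_rot','gripper_width','contact_force')})
im,m=snap('wrist','w1.png'); np.save('w1.npy',m['cam_to_world'])
for P in ((.557,-.101,.036),(.602,.002,.058),(.556,.0545,.09)): print(np.round(proj(m,P)))
E
```

```text
{'t': np.float64(1.65), 'eef_pos': array([0.5574, 0.0519, 0.2512]), 'tool_rot': array([-1.000e-04,  4.079e-01,  9.130e-01,  1.000e-04]), 'gripper_width': np.float64(0.4906), 'contact_force': array([0.7351, 0.0644, 0.8043])}
[166. 311.]
[276. 277.]
[277. 209.]
```

View pics/w1.png

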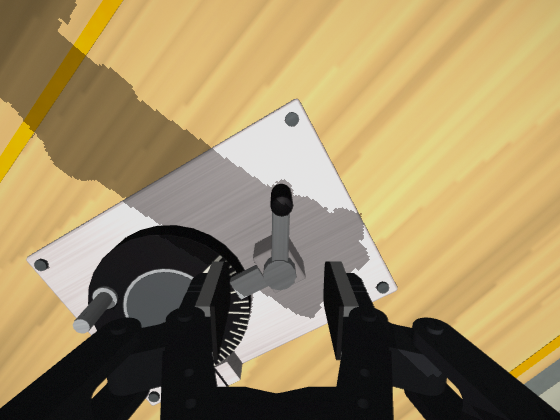

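Wrist view: hub top at (279,270), knob top about (282,205), ring's glass centre about (163,303), post top at (81,325), base (103,298). Predicted positions are off by under 10 px.

```bash
python3 - <<'E'
from h import *
m=optics.camera_model('wrist'); m['cam_to_world']=np.load('w1.npy')
im=cv2.imread('pics/w1.png')
for n,u,v,z in (('hub',279,270,.058),('knob',282,204,.09),('glass',163,303,.036),('post',81,325,.08)): print(n,ray(m,u,v,z).round(4))
# plate corners
c=[ray(m,u,v,.012)[:2] for u,v in ((298,98),(397,289),(26,257))]
print(np.round(c,4), np.linalg.norm(c[0]-c[1]),np.linalg.norm(c[0]-c[2]))
C=(c[1]+c[2])/2; d=c[0]-c[2]; e=c[1]-c[0]
a=np.degrees(np.arctan2(d[1],d[0]))-90; a2=np.degrees(np.arctan2(e[1],e[0])); y=np.radians(a)
O=C-.045*np.array([-np.sin(y),np.cos(y)]); print('yaw',a,a2,'origin',O)
R=np.array([[np.cos(y),-np.sin(y)],[np.sin(y),np.cos(y)]])
print('pivot',O+R@[.01,.112],'knobshut',O+R@[.01-.0606,.112+.035])
E
```

```text
hub [0.5991 0.0085 0.058 ]
knob [0.5559 0.0592 0.09  ]
glass [ 0.5502 -0.0962  0.036 ]
post [ 0.5067 -0.1241  0.08  ]
[[ 0.5212  0.119 ]
 [ 0.7159  0.0527]
 [ 0.4267 -0.1599]] 0.20567490028706434 0.29451491082363407
yaw -18.706438109887173 -18.821562976667177 origin [ 0.55687833 -0.09623026]
pivot [0.60227064 0.00664607] knobshut [0.55609706 0.05923276]
```

Emit:
drive_tool(deltas=[{"gripper": 130,"offset": [0.006,0.004,0.02],"angular": [0,0,0]},{"gripper": 130,"offset": [0.006,0.004,0.05],"angular": [0,0,0]},{"gripper": 130,"offset": [0.006,0.004,0.08],"angular": [0,0,0]},{"gripper": 130,"offset": [0.006,0.004,0.1],"angular": [0,0,0]},{"gripper": 130,"offset": [0.006,0.004,0.114],"angular": [0,0,0]}])

```text
t: 2.2
eef_pos: [0.555, 0.0606, 0.1357]
tool_rot: [-0.001, 0.406, 0.914, -0.001]
contact_force: [-0.8, 0.3, -0.3]
gripper_width: 0.488
grasp_force: 0.0
```

Emit:
drive_tool(deltas=[{"gripper": 155,"offset": [0,0,0],"angular": [0,0,0]},{"gripper": 182,"offset": [0,0,0],"angular": [0,0,0]},{"gripper": 182,"offset": [0,0,0],"angular": [0,0,0]}])

```text
t: 2.5
eef_pos: [0.5566, 0.0606, 0.1386]
tool_rot: [0.001, 0.406, 0.914, 0.001]
contact_force: [-0.5, 0.1, 0.2]
gripper_width: 0.287
grasp_force: 0.0
```

```bash
cat > arc.py <<'E'
# rows for following an arc about centre C by total degrees (ccw +) in n steps, radius-preserving, tool turning along (turn fraction f)
from h import *
from scipy.spatial.transform import Rotation as Ro
def arc(C,degs,f=1.,pos=None,rot=None):
    o=bot.get_obs(); p=np.array(o['eef_pos']) if pos is None else pos
    q=o['tool_rot']; R=Ro.from_quat([q[1],q[2],q[3],q[0]]).as_matrix()
    for d in degs:
        A=Ro.from_euler('z',d,degrees=True).as_matrix(); c=np.array([*C,p[2]])
        print(d,(R.T@(A@(p-c)+c-p)).round(4), 'ang z',round(-d*f/45,3))
E
python3 - <<'E'
from arc import *
o=bot.get_obs();print(o['eef_pos'],o['gripper_width'],o['contact_force'],o['grasp_force'])
snap('wrist','w2.png')
arc((.6015,.0067),[-6,-12,-18,-24,-30])
E
```

```text
[0.55664667 0.0605864  0.13855903] 0.286729263160167 [-0.48573275  0.10808571  0.24425263] 0.0
-6 [-0.0007  0.0073  0.    ] ang z 0.133
-12 [-0.0021  0.0145  0.    ] ang z 0.267
-18 [-0.0043  0.0215  0.    ] ang z 0.4
-24 [-0.0072  0.0283  0.0001] ang z 0.533
-30 [-0.0108  0.0347  0.0001] ang z 0.667
```

View pics/w2.png

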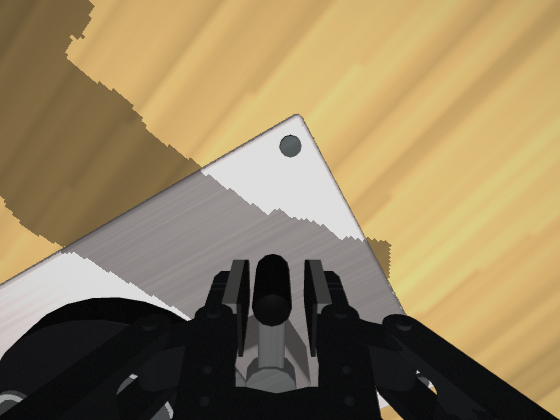

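The knob stands between the pads (knob top at (272,305), pads at 240 and 312). Swinging open 30° per call.

Emit:
drive_tool(deltas=[{"gripper": 182,"offset": [-0.0004,0.0073,0],"angular": [0,0,0.133]},{"gripper": 182,"offset": [-0.0015,0.0146,0],"angular": [0,0,0.267]},{"gripper": 182,"offset": [-0.0034,0.0216,0],"angular": [0,0,0.4]},{"gripper": 182,"offset": [-0.006,0.0285,0],"angular": [0,0,0.533]},{"gripper": 182,"offset": [-0.0094,0.035,0],"angular": [0,0,0.667]}])

```text
t: 3.05
eef_pos: [0.588, 0.0762, 0.1382]
tool_rot: [-0.0, 0.631, 0.776, -0.0]
contact_force: [-1.6, -1.6, 0.6]
gripper_width: 0.288
grasp_force: 1.3
```

Emit:
drive_tool(deltas=[{"gripper": 182,"offset": [-0.0004,0.0073,0],"angular": [0,0,0.133]},{"gripper": 182,"offset": [-0.0015,0.0146,0],"angular": [0,0,0.267]},{"gripper": 182,"offset": [-0.0034,0.0216,0],"angular": [0,0,0.4]},{"gripper": 182,"offset": [-0.006,0.0285,0],"angular": [0,0,0.533]},{"gripper": 182,"offset": [-0.0094,0.035,0],"angular": [0,0,0.667]}])

```text
t: 3.55
eef_pos: [0.6239, 0.0749, 0.138]
tool_rot: [-0.001, 0.81, 0.586, -0.0]
contact_force: [-2.9, -0.6, -0.3]
gripper_width: 0.29
grasp_force: 1.3
```

```bash
python3 - <<'E'
from arc import *
o=bot.get_obs();print(o['t'],o['eef_pos'],o['tool_rot'],o['contact_force'],o['q'])
d=o['eef_pos'][:2]-[.6015,.0067]; print(np.hypot(*d),np.degrees(np.arctan2(d[1],d[0])))
E
```

```text
3.55 [0.62388851 0.07491522 0.13800299] [-5.71442894e-04  8.10165750e-01  5.86200445e-01 -4.10437351e-04] [-2.86000485 -0.61732703 -0.2670933 ] [-0.61848935  0.66325515  0.56187828  1.82491427 -0.47919703  0.79344282
 -0.12613075]
0.07179527333663581 71.82995563845196
```

Emit:
drive_tool(deltas=[{"gripper": 182,"offset": [-0.0004,0.0073,0],"angular": [0,0,0.133]},{"gripper": 182,"offset": [-0.0015,0.0146,0],"angular": [0,0,0.267]},{"gripper": 182,"offset": [-0.0034,0.0216,0],"angular": [0,0,0.4]},{"gripper": 182,"offset": [-0.006,0.0285,0],"angular": [0,0,0.533]},{"gripper": 182,"offset": [-0.0094,0.035,0],"angular": [0,0,0.667]}])

```text
t: 4.05
eef_pos: [0.6544, 0.0561, 0.1379]
tool_rot: [-0.001, 0.934, 0.357, -0.0]
contact_force: [-4.0, 1.1, 0.4]
gripper_width: 0.285
grasp_force: 1.3
```

Emit:
drive_tool(deltas=[{"gripper": 182,"offset": [0,0.0015,0],"angular": [0,0,0]},{"gripper": 182,"offset": [0,0.0025,0],"angular": [0,0,0]}])

```text
t: 4.25
eef_pos: [0.6565, 0.0544, 0.1379]
tool_rot: [-0.001, 0.933, 0.36, 0.0]
contact_force: [-1.6, 2.5, 1.6]
gripper_width: 0.28
grasp_force: 1.4
```

Emit:
drive_tool(deltas=[{"gripper": 175,"offset": [0,-0.004,0],"angular": [0,0,0]},{"gripper": 175,"offset": [0,-0.004,-0.03],"angular": [0,0,0]},{"gripper": 175,"offset": [0,-0.004,-0.07],"angular": [0,0,0]},{"gripper": 130,"offset": [0,-0.004,-0.11],"angular": [0,0,0]},{"gripper": 130,"offset": [-0.04,0.004,-0.132],"angular": [0,0,0]}])

```text
t: 4.75
eef_pos: [0.6327, 0.0286, 0.2726]
tool_rot: [0.0, 0.932, 0.363, 0.004]
contact_force: [1.0, -0.7, 0.5]
gripper_width: 0.488
grasp_force: 0.0
```

Emit:
drive_tool(deltas=[{"gripper": 130,"offset": [-0.045,0.006,0],"angular": [0,0,0.06]},{"gripper": 130,"offset": [-0.09,0.012,0],"angular": [0,0,0.12]},{"gripper": 130,"offset": [-0.13,0.018,0],"angular": [0,0,0.18]},{"gripper": 130,"offset": [-0.17,0.024,0],"angular": [0,0,0.24]},{"gripper": 130,"offset": [-0.19,0.028,0],"angular": [0,0,0.28]}])

```text
t: 5.25
eef_pos: [0.5041, -0.1271, 0.2697]
tool_rot: [-0.0, 0.968, 0.252, 0.0]
contact_force: [0.8, 0.0, 0.6]
gripper_width: 0.493
grasp_force: 0.0
```

Emit:
drive_tool(deltas=[{"gripper": 130,"offset": [0,0,0],"angular": [0,0,0]}])

```text
t: 5.35
eef_pos: [0.5051, -0.1268, 0.2698]
tool_rot: [-0.0, 0.968, 0.251, 0.0]
contact_force: [-0.5, 0.5, -0.4]
gripper_width: 0.492
grasp_force: 0.0
```

```bash
python3 - <<'E'
from h import *
o=bot.get_obs();print(o['t'],o['eef_pos'],o['tool_rot'],o['q'])
im,m=snap('wrist','w3.png'); np.save('w3.npy',m['cam_to_world'])
E
```

```text
5.35 [ 0.50508908 -0.1268111   0.26982662] [-1.28058255e-04  9.67873998e-01  2.51435414e-01  3.73519644e-04] [-0.63623077  0.38582839  0.96813353  2.00196745 -0.39165999  0.95048684
 -0.53123682]
```

View pics/w3.png

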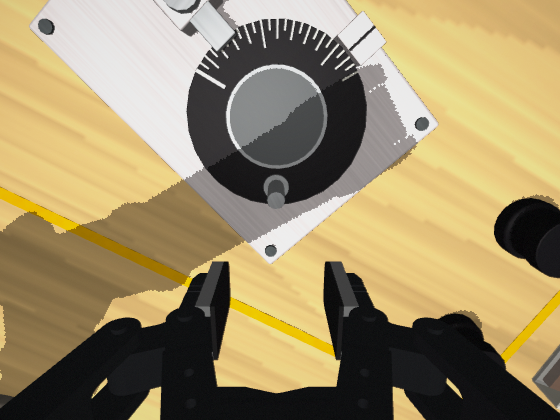

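Clear view: glass centre (277,116), zero mark (197,68)–(224,86), index line (350,54)–(372,41), post top (276,200), lever open at upper left. Now a measured reading.

```bash
cat > rd.py <<'E'
from h import *
def reading(im,m,guess=(.556,-.096),yaw=-18.8):
    g=cv2.cvtColor(im,cv2.COLOR_BGR2GRAY).astype(np.uint8)
    u,v=proj(m,(*guess,.036))
    mask=cv2.morphologyEx((g>42).astype(np.uint8),cv2.MORPH_OPEN,np.ones((9,9)))
    n,l,s,_=cv2.connectedComponentsWithStats(mask)
    k=l[int(v),int(u)]; cs,_=cv2.findContours((l==k).astype(np.uint8),cv2.RETR_EXTERNAL,cv2.CHAIN_APPROX_NONE)
    P=np.array([ray(m,a,b,.036)[:2] for a,b in cv2.convexHull(cs[0])[:,0]])*1000
    (cx,cy),(d1,d2),_=cv2.fitEllipse(P.astype(np.float32)); C=np.array([cx,cy])/1000
    print('centre',C.round(4),'diam',round(d1,1),round(d2,1))
    def prof(r,a):
        px=np.array([[proj(m,(C[0]+R*np.cos(t),C[1]+R*np.sin(t),.036)) for t in a] for R in r],np.float32)
        return cv2.remap(g,px[...,0],px[...,1],cv2.INTER_LINEAR).astype(float).mean(0)
    def peak(p,a):
        w=p-np.median(p); i=w.argmax(); s=slice(max(i-12,0),i+13); ww=np.clip(w[s]-w[i]*.35,0,None)
        return np.degrees((ww*a[s]).sum()/ww.sum()),w[i]
    y=np.radians(yaw); D=np.radians(.2)
    a=y+np.arange(-np.radians(6),np.radians(6),D); ix=peak(-prof(np.linspace(.082,.098,9),a),a)
    a=y+np.arange(np.radians(-10),np.radians(128),D); ze=peak(prof(np.linspace(.0495,.0535,5),a),a)
    # tick at the 5 degree grid near the index, from the rim band
    a=np.radians(ix[0])+np.arange(-np.radians(9),np.radians(9),D); p=prof(np.linspace(.068,.072,5),a)
    pk=[round(np.degrees(a[i])-ix[0],1) for i in range(1,len(p)-1) if p[i]>=p[i-1] and p[i]>p[i+1] and p[i]>p.mean()]
    print('index',np.round(ix,2),'zero',np.round(ze,2),'READING',round(ze[0]-ix[0],2),'marks from index',pk)
    return C,ix[0],ze[0]
E
python3 - <<'E'
from rd import *
m=optics.camera_model('wrist'); m['cam_to_world']=np.load('w3.npy')
C,ix,ze=reading(cv2.imread('pics/w3.png'),m)
a=np.radians(ze+120); print('post',C+.058*np.array([np.cos(a),np.sin(a)]), 'angle',ze+120, 'top px ray',ray(m,276,202,.08))
E
```

```text
centre [ 0.5397 -0.2933] diam 395.2 4583.7
index [-23.88   3.72] zero [71.31 10.8 ] READING 95.19 marks from index [np.float64(2.4), np.float64(3.0), np.float64(3.4), np.float64(4.2), np.float64(6.4), np.float64(6.8)]
post [ 0.48280392 -0.30469424] angle 191.31449722393597 top px ray [ 0.50627097 -0.12727837  0.08      ]
```

```bash
python3 - <<'E'
from rd import *
m=optics.camera_model('wrist'); m['cam_to_world']=np.load('w3.npy')
im=cv2.imread('pics/w3.png'); g=cv2.cvtColor(im,cv2.COLOR_BGR2GRAY)
print(proj(m,(.556,-.096,.036)), g[116,215:340:4], g[60:180:4,277])
E
```

```text
(np.float64(272.26832422597136), np.float64(118.77528454658894)) [ 56  55  55 235 137 138 138 139 139 138 140 139 139 138 137 137 136 136
 130  74  74  74  73  74  73  73  72  80  76  25  26  26] [ 55 135 181 135 137 136 136 136 137 137 136 137 137 136 137 136 136  72
  74  72  72  71  69  70  69  69  72  99  23 126]
```

```bash
sed -i 's/g>42/g>63/' rd.py; python3 - <<'E'
from rd import *
m=optics.camera_model('wrist'); m['cam_to_world']=np.load('w3.npy')
C,ix,ze=reading(cv2.imread('pics/w3.png'),m)
a=np.radians(ze+120); print('post',C+.058*np.array([np.cos(a),np.sin(a)]), 'angle',ze+120, 'top px ray',ray(m,276,202,.08))
o=bot.get_obs();print(o['eef_pos'])
E
```

```text
centre [ 0.558  -0.0984] diam 84.0 84.5
index [-18.67 186.5 ] zero [ 88.66 182.  ] READING 107.34 marks from index [np.float64(-8.0), np.float64(-2.8), np.float64(2.2), np.float64(7.2)]
post [ 0.50706109 -0.12620248] angle 208.6639906514755 top px ray [ 0.50627097 -0.12727837  0.08      ]
[ 0.50668805 -0.1248514   0.26974595]
```

Emit:
drive_tool(deltas=[{"gripper": 130,"offset": [0,0.001,0.04],"angular": [0,0,0]},{"gripper": 130,"offset": [0,0.001,0.08],"angular": [0,0,0]},{"gripper": 130,"offset": [0,0.001,0.11],"angular": [0,0,0]},{"gripper": 130,"offset": [0,0.001,0.13],"angular": [0,0,0]},{"gripper": 130,"offset": [0,0.001,0.143],"angular": [0,0,0]}])

```text
t: 5.9
eef_pos: [0.508, -0.1234, 0.1244]
tool_rot: [-0.0, 0.967, 0.255, -0.001]
contact_force: [0.3, 0.3, -0.8]
gripper_width: 0.494
grasp_force: 0.0
```

Emit:
drive_tool(deltas=[{"gripper": 160,"offset": [0,0,0],"angular": [0,0,0]},{"gripper": 180,"offset": [0,0,0],"angular": [0,0,0]},{"gripper": 195,"offset": [0,0,0],"angular": [0,0,0]},{"gripper": 195,"offset": [0,0,0],"angular": [0,0,0]}])

```text
t: 6.3
eef_pos: [0.5081, -0.1251, 0.1273]
tool_rot: [0.0, 0.967, 0.254, 0.001]
contact_force: [-0.1, -0.1, 0.4]
gripper_width: 0.237
grasp_force: 0.0
```

Emit:
drive_tool(deltas=[{"gripper": 195,"offset": [0.0003,-0.006,0],"angular": [0,0,0.133]},{"gripper": 195,"offset": [0.0013,-0.012,0],"angular": [0,0,0.267]},{"gripper": 195,"offset": [0.0028,-0.0179,0],"angular": [0,0,0.4]},{"gripper": 195,"offset": [0.005,-0.0236,0],"angular": [0,0,0.533]},{"gripper": 195,"offset": [0.0078,-0.029,0],"angular": [0,0,0.667]}])

```text
t: 6.8
eef_pos: [0.5007, -0.097, 0.1275]
tool_rot: [0.001, 1.0, -0.008, 0.002]
contact_force: [0.2, -4.0, 1.4]
gripper_width: 0.236
grasp_force: 1.7
```

```bash
python3 - <<'E'
from rd import *
o=bot.get_obs();print(o['t'],o['eef_pos'],o['tool_rot'],o['q'],o['contact_force'],o['gripper_width'],o['grasp_force'])
d=o['eef_pos'][:2]-[.558,-.0984]; print(np.hypot(*d),np.degrees(np.arctan2(d[1],d[0])))
E
```

```text
6.8 [ 0.50067462 -0.09697441  0.12753788] [ 8.27857328e-04  9.99966724e-01 -7.97151866e-03  1.52348003e-03] [-0.59375099  0.64334896  0.87936484  2.12710173 -0.77057871  0.72346057
 -0.78475696] [ 0.21148945 -3.9510869   1.37644338] 0.23623652809092094 1.7354875802993774
0.0573431017814245 178.57543666929493
```

Emit:
drive_tool(deltas=[{"gripper": 195,"offset": [0.0003,-0.006,0],"angular": [0,0,0.133]},{"gripper": 195,"offset": [0.0013,-0.012,0],"angular": [0,0,0.267]},{"gripper": 195,"offset": [0.0028,-0.0179,0],"angular": [0,0,0.4]},{"gripper": 195,"offset": [0.005,-0.0236,0],"angular": [0,0,0.533]},{"gripper": 195,"offset": [0.0078,-0.029,0],"angular": [0,0,0.667]}])

```text
t: 7.3
eef_pos: [0.5088, -0.068, 0.1275]
tool_rot: [0.0, 0.964, -0.267, 0.002]
contact_force: [-1.0, -4.2, 0.1]
gripper_width: 0.235
grasp_force: 1.6
```

Emit:
drive_tool(deltas=[{"gripper": 195,"offset": [0.0001,-0.003,0],"angular": [0,0,0.067]},{"gripper": 195,"offset": [0.0003,-0.006,0],"angular": [0,0,0.133]},{"gripper": 195,"offset": [0.0003,-0.006,0],"angular": [0,0,0.133]}])

```text
t: 7.6
eef_pos: [0.5119, -0.0621, 0.127]
tool_rot: [0.0, 0.949, -0.314, 0.001]
contact_force: [-0.3, -0.1, -0.1]
gripper_width: 0.234
grasp_force: 0.0
```

```bash
python3 - <<'E'
from rd import *
o=bot.get_obs();print(o['t'],o['eef_pos'],o['tool_rot'],o['contact_force'],o['gripper_width'],o['grasp_force'])
d=o['eef_pos'][:2]-[.558,-.0984]; print(np.hypot(*d),np.degrees(np.arctan2(d[1],d[0])))
E
```

```text
7.6 [ 0.51192966 -0.06210069  0.12698491] [ 8.14359674e-05  9.49385237e-01 -3.14113282e-01  7.14977417e-04] [-0.25506187 -0.10392072 -0.14263529] 0.23416971353666435 1.441197561291574e-06
0.058652502499012264 141.76505368400768
```

Emit:
drive_tool(deltas=[{"gripper": 195,"offset": [0,0.001,-0.02],"angular": [0,0,0]},{"gripper": 195,"offset": [0,0.001,-0.06],"angular": [0,0,0]},{"gripper": 195,"offset": [0,0.001,-0.1],"angular": [0,0,0]},{"gripper": 195,"offset": [0,0.001,-0.14],"angular": [0,0,0]},{"gripper": 195,"offset": [0,0.001,-0.14],"angular": [0,0,0]}])

```text
t: 8.1
eef_pos: [0.5128, -0.0638, 0.2709]
tool_rot: [-0.002, 0.95, -0.313, 0.003]
contact_force: [0.3, 0.1, -0.5]
gripper_width: 0.239
grasp_force: 0.0
```

```bash
python3 - <<'E'
from rd import *
im,m=snap('wrist','w4.png'); np.save('w4.npy',m['cam_to_world'])
reading(im,m,(.558,-.098))
E
```

```text
centre [ 0.5579 -0.0988] diam 83.7 83.9
index [-18.44 134.39] zero [ 24.77 119.6 ] READING 43.21 marks from index [np.float64(-6.8), np.float64(-1.8), np.float64(3.2), np.float64(8.2)]
```

View pics/w4.png

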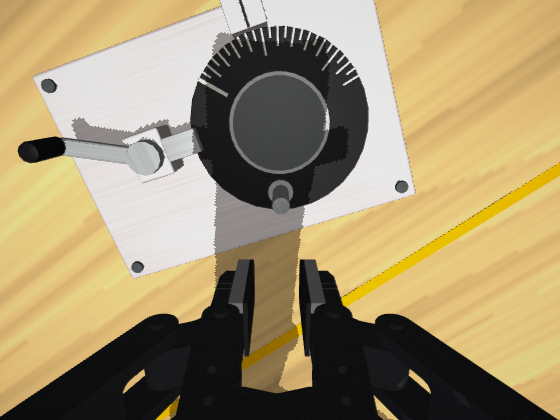

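Reading is 43.2° (zero mark (200,80)–(226,95), index line near (240,12)); 3.2° (3.3 mm) more to push.

Emit:
drive_tool(deltas=[{"gripper": 195,"offset": [0,0,0.04],"angular": [0,0,0]},{"gripper": 195,"offset": [0,0,0.08],"angular": [0,0,0]},{"gripper": 195,"offset": [0,0,0.11],"angular": [0,0,0]},{"gripper": 195,"offset": [0,0,0.13],"angular": [0,0,0]},{"gripper": 195,"offset": [0,0,0.14],"angular": [0,0,0]}])

```text
t: 8.65
eef_pos: [0.5091, -0.0625, 0.124]
tool_rot: [0.0, 0.949, -0.314, -0.002]
contact_force: [0.4, 0.1, 0.2]
gripper_width: 0.236
grasp_force: 0.0
```

Emit:
drive_tool(deltas=[{"gripper": 195,"offset": [0,-0.001,0],"angular": [0,0,0.015]},{"gripper": 195,"offset": [0.0001,-0.002,0],"angular": [0,0,0.03]},{"gripper": 195,"offset": [0.0002,-0.0032,0],"angular": [0,0,0.05]},{"gripper": 195,"offset": [0.0003,-0.0043,0],"angular": [0,0,0.07]},{"gripper": 195,"offset": [0.0003,-0.0043,0],"angular": [0,0,0.07]}])

```text
t: 9.15
eef_pos: [0.5136, -0.0596, 0.1269]
tool_rot: [-0.0, 0.94, -0.34, 0.0]
contact_force: [-2.9, -1.0, 1.2]
gripper_width: 0.239
grasp_force: 1.2
```

Emit:
drive_tool(deltas=[{"gripper": 195,"offset": [0,0.002,0],"angular": [0,0,0]},{"gripper": 195,"offset": [0,0.002,-0.03],"angular": [0,0,0]},{"gripper": 195,"offset": [0,0.002,-0.07],"angular": [0,0,0]},{"gripper": 195,"offset": [0,0.002,-0.11],"angular": [0,0,0]},{"gripper": 195,"offset": [0,0.002,-0.14],"angular": [0,0,0]}])

```text
t: 9.65
eef_pos: [0.5131, -0.0614, 0.269]
tool_rot: [-0.001, 0.94, -0.34, 0.001]
contact_force: [0.2, -0.0, 0.2]
gripper_width: 0.237
grasp_force: 0.0
```

Emit:
drive_tool(deltas=[{"gripper": 195,"offset": [0,0,0],"angular": [0,0,0]},{"gripper": 195,"offset": [0,0,0],"angular": [0,0,0]}])

```text
t: 9.85
eef_pos: [0.5129, -0.0607, 0.2668]
tool_rot: [-0.001, 0.941, -0.34, 0.001]
contact_force: [-0.7, 0.3, 0.4]
gripper_width: 0.238
grasp_force: 0.0
```

```bash
python3 - <<'E'
from rd import *
o=bot.get_obs();print(o['t'],o['eef_pos'],o['tool_rot'])
im,m=snap('wrist','w5.png')
reading(im,m,(.558,-.098))
for (u,v) in ((145,156),): print(ray(m,u,v,.058))
E
```

```text
9.85 [ 0.51286412 -0.06071427  0.2668205 ] [-8.20275222e-04  9.40554788e-01 -3.39640128e-01  7.74776552e-04]
centre [ 0.5579 -0.0988] diam 83.6 83.9
index [-18.49 113.78] zero [ 21.87 120.  ] READING 40.36 marks from index [np.float64(-4.6), np.float64(0.4), np.float64(5.4)]
[ 0.60474986 -0.00282997  0.058     ]
```

Reading is 40.4°. Back to the lever to shut it.

Emit:
drive_tool(deltas=[{"gripper": 130,"offset": [0.0064,-0.036,0],"angular": [0,0,-0.18]},{"gripper": 130,"offset": [0.013,-0.072,0],"angular": [0,0,-0.36]},{"gripper": 130,"offset": [0.0195,-0.108,0],"angular": [0,0,-0.54]},{"gripper": 130,"offset": [0.026,-0.144,0],"angular": [0,0,-0.72]},{"gripper": 130,"offset": [0.0323,-0.18,0],"angular": [0,0,-0.9]}])

```text
t: 10.4
eef_pos: [0.6527, 0.0578, 0.2646]
tool_rot: [-0.0, 1.0, 0.009, -0.001]
contact_force: [-0.2, -0.5, -0.7]
gripper_width: 0.493
grasp_force: 0.0
```

Emit:
drive_tool(deltas=[{"gripper": 130,"offset": [0,0,0],"angular": [0,0,-0.18]},{"gripper": 130,"offset": [0,0,0],"angular": [0,0,-0.36]},{"gripper": 130,"offset": [0,0,0],"angular": [0,0,-0.54]},{"gripper": 130,"offset": [0,0,0],"angular": [0,0,-0.72]},{"gripper": 130,"offset": [0,0,0],"angular": [0,0,-0.92]}])

```text
t: 10.9
eef_pos: [0.6516, 0.0567, 0.2646]
tool_rot: [-0.001, 0.933, 0.359, -0.001]
contact_force: [0.1, -0.0, -0.0]
gripper_width: 0.49
grasp_force: 0.0
```

Emit:
drive_tool(deltas=[{"gripper": 130,"offset": [0,0,0],"angular": [0,0,0]},{"gripper": 130,"offset": [0,0,0],"angular": [0,0,0]}])

```text
t: 11.1
eef_pos: [0.6519, 0.0565, 0.2654]
tool_rot: [-0.001, 0.935, 0.354, -0.001]
contact_force: [0.5, -0.0, 0.0]
gripper_width: 0.492
grasp_force: 0.0
```

```bash
python3 - <<'E'
from rd import *
o=bot.get_obs();print(o['t'],o['eef_pos'],o['tool_rot'],o['q'])
im,m=snap('wrist','w6.png')
print(proj(m,(.653,.057,.09)),proj(m,(.6015,.0067,.058)))
g=im.max(2); mk=(g<45).astype(np.uint8); mk[255:]=0
n,l,s,c=cv2.connectedComponentsWithStats(mk)
for i in range(1,n):
    if s[i,4]>100: print(s[i],c[i].round())
E
```

```text
11.1 [0.65186577 0.05648571 0.26536481] [-5.41221760e-04  9.35179398e-01  3.54173374e-01 -6.49560360e-04] [-0.73573429  0.6053139   0.82205005  1.68447495 -0.49467778  1.07396356
 -0.60565922]
(np.float64(275.4559197192636), np.float64(206.56640569083305)) (np.float64(279.7234324604776), np.float64(274.29728185420277))
[267 188  21  31 526] [277. 203.]
```

View pics/w6.png

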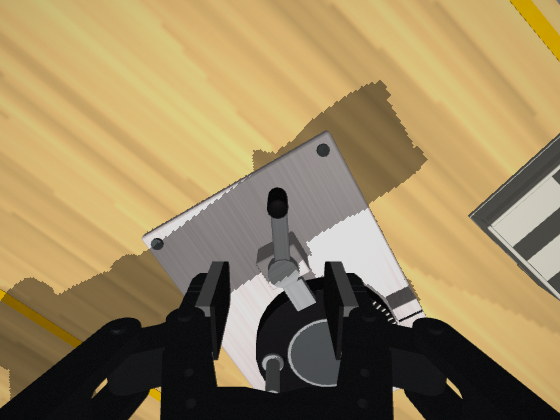

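Knob top at (277,209), right where predicted. Descend and swing shut.

Emit:
drive_tool(deltas=[{"gripper": 130,"offset": [0,0,0.04],"angular": [0,0,0]},{"gripper": 130,"offset": [0,0,0.08],"angular": [0,0,0]},{"gripper": 130,"offset": [0,0,0.11],"angular": [0,0,0]},{"gripper": 130,"offset": [0,0,0.128],"angular": [0,0,0]},{"gripper": 155,"offset": [0,0,0.128],"angular": [0,0,0]}])

```text
t: 11.65
eef_pos: [0.6508, 0.0566, 0.1357]
tool_rot: [-0.0, 0.935, 0.356, -0.002]
contact_force: [-0.9, 0.8, 0.8]
gripper_width: 0.396
grasp_force: 0.0
```

Emit:
drive_tool(deltas=[{"gripper": 182,"offset": [0,0,0],"angular": [0,0,0]},{"gripper": 182,"offset": [0,0,0],"angular": [0,0,0]},{"gripper": 182,"offset": [0,0,0],"angular": [0,0,0]}])

```text
t: 11.95
eef_pos: [0.6532, 0.0565, 0.1401]
tool_rot: [0.0, 0.934, 0.356, 0.001]
contact_force: [-0.3, 0.6, 0.5]
gripper_width: 0.286
grasp_force: 0.0
```

Emit:
drive_tool(deltas=[{"gripper": 182,"offset": [-0.0004,-0.0073,0],"angular": [0,0,-0.133]},{"gripper": 182,"offset": [-0.0015,-0.0146,0],"angular": [0,0,-0.267]},{"gripper": 182,"offset": [-0.0034,-0.0216,0],"angular": [0,0,-0.4]},{"gripper": 182,"offset": [-0.006,-0.0285,0],"angular": [0,0,-0.533]},{"gripper": 182,"offset": [-0.0094,-0.035,0],"angular": [0,0,-0.667]}])

```text
t: 12.45
eef_pos: [0.6229, 0.0753, 0.1398]
tool_rot: [0.001, 0.809, 0.587, 0.001]
contact_force: [2.6, -3.3, -0.6]
gripper_width: 0.287
grasp_force: 1.3
```

Emit:
drive_tool(deltas=[{"gripper": 182,"offset": [-0.0004,-0.0073,0],"angular": [0,0,-0.133]},{"gripper": 182,"offset": [-0.0015,-0.0146,0],"angular": [0,0,-0.267]},{"gripper": 182,"offset": [-0.0034,-0.0216,0],"angular": [0,0,-0.4]},{"gripper": 182,"offset": [-0.006,-0.0285,0],"angular": [0,0,-0.533]},{"gripper": 182,"offset": [-0.0094,-0.035,0],"angular": [0,0,-0.667]}])

```text
t: 12.95
eef_pos: [0.5873, 0.0778, 0.14]
tool_rot: [0.002, 0.63, 0.777, 0.001]
contact_force: [2.4, -1.7, -0.7]
gripper_width: 0.282
grasp_force: 1.3
```

```bash
python3 - <<'E'
from arc import *
o=bot.get_obs();print(o['t'],o['eef_pos'],o['tool_rot'],o['contact_force'],o['grasp_force'])
d=o['eef_pos'][:2]-[.6015,.0067]; print(np.hypot(*d),np.degrees(np.arctan2(d[1],d[0])), 2*np.degrees(np.arctan2(o['tool_rot'][2],o['tool_rot'][1])))
E
```

```text
12.95 [0.58727187 0.07781664 0.14001762] [0.00192489 0.62965961 0.77686735 0.00147959] [ 2.39330607 -1.67714498 -0.67570688] 1.3168423622846603
0.07252597202100106 101.31365517843071 101.94969840529492
```

Emit:
drive_tool(deltas=[{"gripper": 182,"offset": [-0.0004,-0.0073,0],"angular": [0,0,-0.133]},{"gripper": 182,"offset": [-0.0015,-0.0146,0],"angular": [0,0,-0.267]},{"gripper": 182,"offset": [-0.0034,-0.0216,0],"angular": [0,0,-0.4]},{"gripper": 182,"offset": [-0.006,-0.0285,0],"angular": [0,0,-0.533]},{"gripper": 182,"offset": [-0.0094,-0.035,0],"angular": [0,0,-0.667]}])

```text
t: 13.45
eef_pos: [0.5551, 0.0624, 0.1401]
tool_rot: [0.002, 0.407, 0.914, 0.002]
contact_force: [2.8, 2.1, -0.5]
gripper_width: 0.286
grasp_force: 1.5
```

Emit:
drive_tool(deltas=[{"gripper": 182,"offset": [0,-0.001,0],"angular": [0,0,-0.02]},{"gripper": 182,"offset": [0,-0.002,0],"angular": [0,0,-0.04]},{"gripper": 182,"offset": [0,-0.003,0],"angular": [0,0,-0.06]}])

```text
t: 13.75
eef_pos: [0.5525, 0.0605, 0.1393]
tool_rot: [0.001, 0.387, 0.922, 0.001]
contact_force: [2.7, 1.2, 1.6]
gripper_width: 0.287
grasp_force: 1.5
```

Emit:
drive_tool(deltas=[{"gripper": 182,"offset": [0,-0.001,0],"angular": [0,0,0]},{"gripper": 182,"offset": [0,-0.001,0],"angular": [0,0,0]}])

```text
t: 13.95
eef_pos: [0.5507, 0.0597, 0.1385]
tool_rot: [0.0, 0.387, 0.922, 0.0]
contact_force: [2.5, 0.8, 2.6]
gripper_width: 0.29
grasp_force: 1.5
```

```bash
python3 - <<'E'
from arc import *
o=bot.get_obs();print(o['t'],o['eef_pos'],o['tool_rot'],o['contact_force'],o['grasp_force'])
d=o['eef_pos'][:2]-[.6015,.0067]; print(np.hypot(*d),np.degrees(np.arctan2(d[1],d[0])), 2*np.degrees(np.arctan2(o['tool_rot'][2],o['tool_rot'][1])))
E
```

```text
13.95 [0.55070327 0.05965672 0.1385035 ] [1.54051322e-04 3.87172027e-01 9.22007470e-01 1.53303941e-04] [2.47203131 0.81373146 2.56006767] 1.5184500440955162
0.07338066869245452 133.807361875801 134.4427013943222
```

Still swinging; go on a millimetre at a time until the stop shows in the force.

Emit:
drive_tool(deltas=[{"gripper": 182,"offset": [0,-0.001,0],"angular": [0,0,0]},{"gripper": 182,"offset": [0,-0.001,0],"angular": [0,0,0]}])

```text
t: 14.15
eef_pos: [0.5496, 0.0589, 0.1383]
tool_rot: [-0.0, 0.387, 0.922, 0.0]
contact_force: [3.0, 1.7, 2.7]
gripper_width: 0.287
grasp_force: 1.6
```

Emit:
drive_tool(deltas=[{"gripper": 182,"offset": [0,-0.001,0],"angular": [0,0,0]},{"gripper": 182,"offset": [0,-0.001,0],"angular": [0,0,0]}])

```text
t: 14.35
eef_pos: [0.549, 0.0584, 0.1383]
tool_rot: [-0.0, 0.387, 0.922, 0.0]
contact_force: [3.2, 3.1, 3.4]
gripper_width: 0.286
grasp_force: 2.2
```

Emit:
drive_tool(deltas=[{"gripper": 182,"offset": [0,-0.001,0],"angular": [0,0,0]},{"gripper": 182,"offset": [0,-0.001,0],"angular": [0,0,0]}])

```text
t: 14.55
eef_pos: [0.5489, 0.0583, 0.1384]
tool_rot: [0.0, 0.387, 0.922, 0.001]
contact_force: [5.1, 5.5, -0.8]
gripper_width: 0.287
grasp_force: 3.4
```

Emit:
drive_tool(deltas=[{"gripper": 182,"offset": [0,-0.001,0],"angular": [0,0,0]},{"gripper": 182,"offset": [0,-0.0015,0],"angular": [0,0,0]},{"gripper": 182,"offset": [0,-0.0015,0],"angular": [0,0,0]}])

```text
t: 14.85
eef_pos: [0.5487, 0.0582, 0.1385]
tool_rot: [0.001, 0.386, 0.922, 0.002]
contact_force: [7.4, 7.2, -3.7]
gripper_width: 0.286
grasp_force: 5.2
```

Emit:
drive_tool(deltas=[{"gripper": 182,"offset": [0,0.004,0],"angular": [0,0,0]},{"gripper": 175,"offset": [0,0.0075,0],"angular": [0,0,0]},{"gripper": 165,"offset": [0,0.0075,0],"angular": [0,0,0]},{"gripper": 150,"offset": [0,0.0065,-0.01],"angular": [0,0,0]},{"gripper": 150,"offset": [0,0.0065,-0.04],"angular": [0,0,0]}])

```text
t: 15.35
eef_pos: [0.5496, 0.0599, 0.1768]
tool_rot: [-0.003, 0.387, 0.922, -0.002]
contact_force: [-0.3, 1.2, -0.3]
gripper_width: 0.412
grasp_force: 0.0
```

Emit:
drive_tool(deltas=[{"gripper": 150,"offset": [0,0,-0.04],"angular": [0,0,0]},{"gripper": 150,"offset": [0,0,-0.08],"angular": [0,0,0]},{"gripper": 150,"offset": [0,0,-0.1],"angular": [0,0,0]},{"gripper": 150,"offset": [0,0,-0.1],"angular": [0,0,0]}])

```text
t: 15.75
eef_pos: [0.5532, 0.0602, 0.2823]
tool_rot: [0.002, 0.387, 0.922, 0.002]
contact_force: [0.0, 0.3, 0.1]
gripper_width: 0.411
grasp_force: 0.0
```

```bash
python3 - <<'E'
from rd import *
o=bot.get_obs();print(o['t'],o['eef_pos'],o['tool_rot'])
im,m=snap('wrist','w7.png')
g=im.max(2); mk=(g<45).astype(np.uint8); mk[240:]=0
n,l,s,c=cv2.connectedComponentsWithStats(mk)
for i in range(1,n):
    if 100<s[i,4]<2000: print(s[i],c[i].round())
E
```

```text
15.75 [0.55315162 0.06017385 0.28229472] [0.00241564 0.38744696 0.92188683 0.00191879]
[266 185  19  29 459] [275. 199.]
[ 118  218  106   22 1480] [171. 230.]
```

Emit:
drive_tool(deltas=[{"gripper": 150,"offset": [-0.03,-0.028,0],"angular": [0,0,0.15]},{"gripper": 150,"offset": [-0.06,-0.056,0],"angular": [0,0,0.3]},{"gripper": 150,"offset": [-0.09,-0.084,0],"angular": [0,0,0.45]},{"gripper": 150,"offset": [-0.12,-0.113,0],"angular": [0,0,0.6]},{"gripper": 150,"offset": [-0.15,-0.141,0],"angular": [0,0,0.78]}])

```text
t: 16.3
eef_pos: [0.5549, -0.1468, 0.2772]
tool_rot: [-0.001, 0.649, 0.761, -0.001]
contact_force: [1.4, 0.1, 0.7]
gripper_width: 0.414
grasp_force: 0.0
```

Emit:
drive_tool(deltas=[{"gripper": 150,"offset": [-0.017,-0.034,0],"angular": [0,0,0.18]},{"gripper": 150,"offset": [-0.017,-0.034,0],"angular": [0,0,0.2]},{"gripper": 150,"offset": [-0.017,-0.034,0],"angular": [0,0,0.2]},{"gripper": 150,"offset": [-0.017,-0.034,0],"angular": [0,0,0.2]}])

```text
t: 16.7
eef_pos: [0.5257, -0.1661, 0.2777]
tool_rot: [-0.001, 0.704, 0.71, -0.0]
contact_force: [0.2, -0.4, -0.3]
gripper_width: 0.41
grasp_force: 0.0
```

```bash
python3 - <<'E'
from rd import *
o=bot.get_obs();print(o['t'],o['eef_pos'],o['tool_rot'])
im,m=snap('wrist','w8.png')
reading(im,m,(.558,-.098))
E
```

```text
16.7 [ 0.52573219 -0.16614785  0.27771318] [-6.24253599e-04  7.03843009e-01  7.10355263e-01 -1.74182009e-04]
centre [ 0.5577 -0.0985] diam 83.9 84.8
index [-18.56 191.67] zero [ 21.65 189.  ] READING 40.21 marks from index [np.float64(-4.8), np.float64(0.2), np.float64(5.2)]
```

View pics/w8.png

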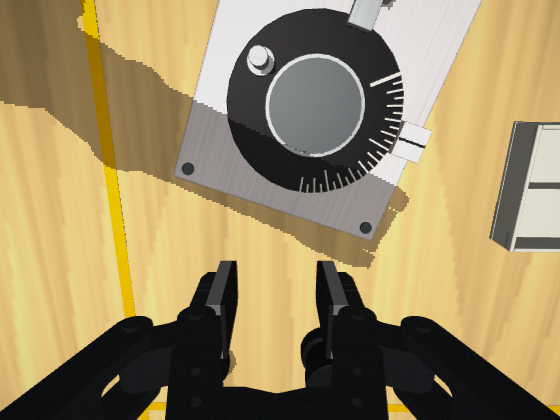

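The ring reads 40.2° with the lever against its stop (zero mark (371,86)–(401,75), index line (402,140)–(425,148)), and the arm is clear of everything.

```bash
python3 -c "
from station import bot
print(bot.hand_in())"
```

```text
the job is handed in; nothing more can be done
None
```

The job is handed in: I opened the lever, turned the ring to a measured 40.2° (checked again after locking), and swung the lever shut until it stalled against its stop at about 10 N. It took about 17 s, and the arm came near neither the lenses nor the pot.

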